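# Check a capped tube over the light box

### The job

Switch on the light box by pushing its toggle lever fully over, then draw the tall capped tube straight up out of the rack, leaving the shorter capped tube and the two open ones in place. Tip it about 45 degrees from upright, cap end uppermost, and hold it still in the gripper over the middle of the lit glass, raised well clear of it, so that its wall can be checked for cracks. The program finishes while holding the tube there; leave everything else on the bench undisturbed.

Things in the scene. Friction and masses are not known exactly. Their poses are not given: they have to be found in the camera images.
- tube_tall: The tube to check: closed, frosted white, conical foot, blue ribbed cap, 118 mm tall, about 50 g. Body 29 mm in diameter, tapering to 12 mm over the lowest 16 mm; cap 34 mm in diameter, 18 mm tall (100 to 118 mm from the foot). Origin at the centre of its foot, z along its axis to the cap. Stands upright in any one of the rack's four places, foot 6 mm and cap top 124 mm above the bench.
- tube_tall_mid (a point): Half-way point of the tall tube on its axis, 59 mm from its foot
- tube_tall_cap (a point): Centre of the tall tube's cap, on its axis, 109 mm from its foot
- tube_short: A shorter tube with the same kind of cap, 90 mm tall over all, cap 34 mm in diameter and top 96 mm above the bench, standing in the rack; stays there. Origin at its foot, z to the cap
- tube_open_a: An open tube without cap, 29 mm in diameter, 104 mm tall, rim 110 mm above the bench, standing in the rack; stays there. Origin at its foot, z up
- tube_open_b: A second open tube, the same as the first; stays in the rack
- rack: Aluminium rack fixed to the bench, left or right; 90 mm along its x, 280 mm along its y, 70 mm high. Four round places in a row along its y at -96, -32, 32, 96 mm: 31 mm holes through two plates (tops 30 and 68 mm above the bench) over a foot plate 6 mm thick. Origin at the centre of its underside, z up. Fingers have room on the +x and -x sides of a cap.
- lightbox: Flat light box fixed to the bench, 160 mm along its x, 220 mm along its y, 35 mm high, with a pale square glass 140 mm on a side in its top and a toggle lever beside the glass, at its +y end. Origin at the centre of its underside, z up. It may stand left or right.
- glass (a point): Centre of the glass on top of the light box, 36 mm above the bench; axes as the light box
- toggle (a joint): Angle of the light box's toggle lever in rad: 0 leaning fully to the box's -x (off), 1.0 fully over to the box's +x (on); midway it is upright. It stays where it is left and needs only a light push
- toggle_tip (a point): Tip of the toggle lever; centre of its ball, 26 mm in diameter, on a thin stalk. The lever turns about a level axis along the box's y, 57 mm above the bench at the box's (0, 80 mm); the ball's centre is 50 mm from it, so goes from 24 mm on the -x side to 24 mm on the +x side, 101 mm above the bench at both ends, 107 midway. Black housing below: 70 x 50 mm, top 70 mm above the bench
- cap_a: A spare blue cap lying on the bench, 34 mm in diameter, 18 mm tall; leave alone. Origin at the centre of its underside
- cap_b: Another spare cap, the same; leave alone
- pen: Marker pen lying on the bench, 130 mm long along its x, 14 mm thick; leave alone. Origin near its middle, underside
- beaker: Glass beaker, 68 mm across, 85 mm tall, at the back; leave alone. Origin at the centre of its underside
- dish: Flat lidded glass dish, 93 mm across, 14 mm tall, at the back; leave alone. Origin at the centre of its underside
Mind the look-alikes: they are no part of the job. What is shaped like the tube_tall but yellow is not meant.

How it is judged:
By the outcome, as a careful person would: the job done as asked, in the order asked, and still so for the second after the job is handed in, while the arm keeps its last pose, push and grip.
It also fails if it takes over 58 s, if anything falls off the work surface, if the arm or the gripper's body presses on something with over 40 N, if the wrist force passes 120 N, or if a joint passes its speed limit or range.

### The arm

A 6-joint arm with a two-finger parallel gripper is mounted at the origin on the work surface. World frame = base frame: x ahead of the robot, y to its left, z up, the work surface at z = 0. Lengths are in mm, angles in rad, forces in N, time in s.
With the tool pointing down it reaches from about 350 to 775 mm from the base axis. Payload 7.3 kg.
Tool frame: the origin (TCP) lies midway between the tips of the shut fingers; the grasp point (between the pads) lies 19 mm behind it; z points along the fingers, x is the direction in which the jaws open and shut, and the axes are right-handed (so a half turn about z gives the same grasp; the last joint's range is limited). The gripper opens to 92 mm and grips with 3 to 60 N. Pads are 19 mm wide; open, the fingers measure 130 mm over their backs; the gripper's body (75 mm by 190 mm) begins 47 mm behind the grasp point.
Start: joints at [1.065, 0.342, 1.524, -0, 1.275, -0.146], TCP at [184.832, 491.408, 226.741] pointing down, gripper open.
Joint ranges: [-2.53, 2.53], [-0.77, 2.02], [0.04, 2.7], [-1, 4.14], [0.28, 2.66], [-3.11, 3.11]. Speed limits (rad/s): [2.57, 2.57, 3.14, 3.14, 3.14, 3.14].

### API

Orientations are given as [roll, pitch, yaw] about the fixed x, y, z axes, in that order (R = Rz(yaw) Ry(pitch) Rx(roll)).
In Python, from plant import bot gives the robot as it stands.
- The arm moves only by the shell command python3 -m pendant 'ROWS' [OPENING]. ROWS is JSON, a list of rows, each an object with "linear": the shift along the world's x, y, z in mm, a list of three; "twist": the turn about the world's z in degrees. In form: [{"linear": [x, y, z], "twist": twist}, ...]. A call has 1 to 20 rows; each row is the pose to reach, as a shift and turn from the pose commanded when the call began; what a row does not reach only later rows make up. A row lasts 1/8 s, in which the tool goes at most 62.5 mm and 10.7 degrees, less where a joint would pass 70% of its speed; a pose out of reach is approached as far as the arm can. A call with a gripper value outside its range is refused whole. OPENING is the closure in counts, from 0 (fully open) to 255 (shut), set as the call begins (- or left out, the last holds). The fingers move at their own pace and stop on an object; the grip force is fixed at half the most. Time passes only in rows, so rows that repeat a pose let the fingers close. It gives the time, the measured TCP pose, the force and the opening at its end, in the units of the state.
- bot.get_obs(): the state, without advancing time (a new reading comes with each control period).
- bot.capture(name): name is "side" or "top"; returns a dict with "frame" (480x640x3 uint8, blue, green, red), "z_map" (480x640 float32, mm along the optical axis (not along the pixel's ray), 0 where there is no reading), "fx", "fy", "cx", "cy" (pixels), "k1" (the pictures are not rectified: a ray, as slopes to the right and down, at radius r is drawn at 1 + k1 r^2 times it, then the intrinsics apply), "rvec" (rotation vector, rad) and "tvec" (3), from world to camera coordinates, as OpenCV has them. Camera axes: x right, y down, z forward; pixel columns grow to the right and rows downward; lengths in mm; the calibration is good to about 2 mm. A picture is of the moment at which its call begins.
- bot.close_job(): hands the job in, once; it reports no verdict.
The state is a dict: "time": time; "joint_positions": joint angles; "dq": joint speeds; "tau": joint torques, N m; "tool_pos": TCP position; "tcp_rot": TCP orientation; "contact_force": force on the tool from outside, world axes, zero at the start; "moment": the same for the moment, N m; "grip_width": finger opening in mm.
Only numpy, scipy, OpenCV 4.12 (cv2) and the standard library are available. Lean on these libraries where they do the work, as an engineer would, in place of code of your own. Each camera call takes 0.05 s, during which the arm holds its last target. There are 200 camera calls.

## Working session

There is one attempt and no reset: what is moved stays moved. The work goes in short steps, Python scripts to look and compute and a shell command to move; the robot and the scene stay as the last step left them, time stands still between calls to the robot, and variables do not carry over. Pictures are saved under pics/ and viewed, about 8 in all and at most 12, crops included, and the job is handed in when it is done.

```bash
mkdir -p pics; cat > h.py <<'E'
import numpy as np, cv2
from plant import bot
def cap(n):
    c=bot.capture(n); c['R']=cv2.Rodrigues(np.array(c['rvec'],float))[0]; c['t']=np.array(c['tvec'],float).ravel(); return c
def slopes(c,uv):
    d=(np.atleast_2d(np.array(uv,float))-[c['cx'],c['cy']])/[c['fx'],c['fy']]
    s=d.copy()
    for _ in range(20): s=d/(1+c['k1']*(s**2).sum(1,keepdims=True))
    return s
def onplane(c,uv,z):
    s=slopes(c,uv); r=np.c_[s,np.ones(len(s))]@c['R']; o=-c['R'].T@c['t']
    return o+r*((z-o[2])/r[:,2])[:,None]
def cloud(c):
    v,u=np.mgrid[:480,:640]; s=slopes(c,np.c_[u.ravel(),v.ravel()]); z=c['z_map'].reshape(-1,1)
    p=(np.c_[s,np.ones(len(s))]*z-c['t'])@c['R']; p[z[:,0]==0]=np.nan
    return p.reshape(480,640,3)
def proj(c,P):
    q=np.atleast_2d(P)@c['R'].T+c['t']; s=q[:,:2]/q[:,2:]
    return s*(1+c['k1']*(s**2).sum(1,keepdims=True))*[c['fx'],c['fy']]+[c['cx'],c['cy']]
E
python3 - <<'E'
from h import *
for n in('top','side'):
    c=cap(n); cv2.imwrite(f'pics/{n}0.png',c['frame']); print(n,-c['R'].T@c['t'],c['R'][2],c['fx'],c['k1'])
print(bot.get_obs())
E
```

```text
top [ 461.94661931   22.33907334 1027.05702461] [ 0.07870467 -0.00350429 -0.99689182] 440.84251816083236 -0.0015543976211751284
side [ 416.79994601 -706.11657572  645.34765933] [ 0.14981817  0.78053169 -0.60689769] 475.87456593603224 -0.12324384687088889
{'time': 0.1, 'joint_positions': array([ 1.06500918e+00,  3.42658183e-01,  1.52489151e+00,  2.13878030e-05,
        1.27539452e+00, -1.46038680e-01]), 'dq': array([ 0.00114843,  0.00034014, -0.00372312, -0.00077055,  0.00054267,
        0.00084915]), 'tau': array([ 1.82524454e-03, -4.32001483e+01, -2.44694978e+01,  7.20403902e-02,
        5.26913849e-02, -6.69203018e-05]), 'tool_pos': array([184.64260173, 491.08876994, 226.12225506]), 'tcp_rot': array([-3.14137574e+00,  1.33420197e-03,  1.21104177e+00]), 'contact_force': array([ 0.47460502,  0.12700127, -0.64395379]), 'moment': array([-0.01839894, -0.00820538,  0.02864762]), 'grip_width': 91.86012710101008}
```

View pics/top0.png

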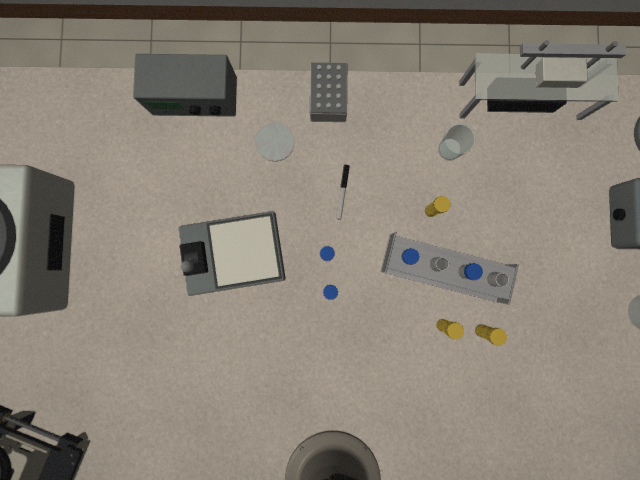

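View pics/side0.png

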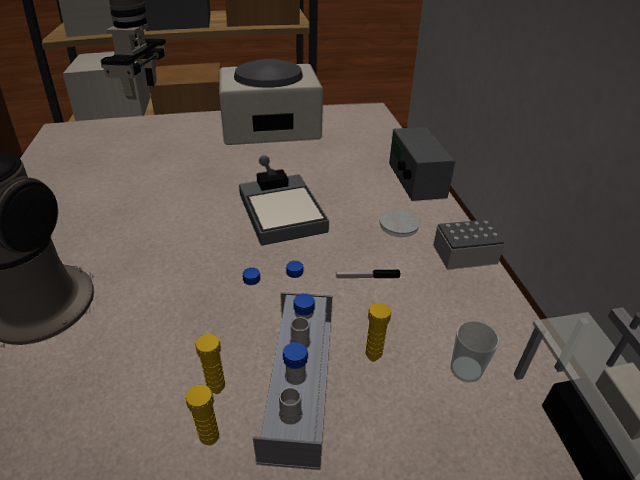

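```bash
python3 - <<'E'
from h import *
T=cap('top');S=cap('side')
def blobs(c,lo,hi,amin):
    m=cv2.inRange(cv2.cvtColor(c['frame'],cv2.COLOR_BGR2HSV),lo,hi)
    n,l,s,ce=cv2.connectedComponentsWithStats(m)
    return [(ce[i],s[i],l==i) for i in range(1,n) if s[i,4]>amin]
for nm,c in(('top',T),('side',S)):
    P=cloud(c)
    for ce,s,m in blobs(c,(105,120,60),(125,255,255),60):
        z=np.nanpercentile(P[m][:,2],[10,50,90]); 
        print(nm,ce.round(1),s,z.round(1),'p124',onplane(c,ce,124)[0].round(1),'p96',onplane(c,ce,96)[0].round(1),'cloud',np.nanmedian(P[m],0).round(1))
P=cloud(T)
# glass
hsv=cv2.cvtColor(T['frame'],cv2.COLOR_BGR2HSV)
m=cv2.inRange(hsv,(0,0,190),(180,60,255)); m[:, :170]=0; m[:,300:]=0;m[:200]=0;m[310:]=0
cs=max(cv2.findContours(m,0,2)[0],key=cv2.contourArea)
g=onplane(T,cs[:,0,:],36)[:,:2].astype(np.float32); r=cv2.minAreaRect(g); print('glass',r)
# tall things z 60..72 near rack ; box z 30..38
for nm,lo,hi,reg in(('rack',55,71,(slice(220,310),slice(370,530))),('box',30,38,(slice(200,310),slice(170,300))),('ball',90,125,(slice(200,310),slice(170,300)))):
    q=P[reg].reshape(-1,3); q=q[(q[:,2]>lo)&(q[:,2]<hi)]
    print(nm,len(q),q.mean(0),cv2.minAreaRect(q[:,:2].astype(np.float32)))
Q=cloud(S)
q=Q[140:180,250:285].reshape(-1,3);q=q[(q[:,2]>90)&(q[:,2]<125)];print('ball side',len(q),q.mean(0))
a=cv2.resize(T['frame'][225:310,375:525],None,fx=4,fy=4)
b=cv2.resize(S['frame'][285:425,240:350],(330,420))
o=np.zeros((420+0,600+330,3),np.uint8);o[:340,:600]=a;o[:,600:]=b;cv2.imwrite('pics/c1.png',cv2.resize(o,(800,361)))
E
```

```text
top [326.7 253. ] [320 246  14  15 157] [15.  17.4 19.7] p124 [501.   18.6 124. ] p96 [502.3  18.5  96. ] cloud [505.7  17.6  17.4]
top [410.2 256. ] [402 248  17  16 205] [93.1 95.3 97.5] p124 [ 497.  -152.7  124. ] p96 [ 498.1 -158.1   96. ] cloud [ 498.  -157.8   95.3]
top [472.9 271.2] [464 263  19  17 239] [119.2 123.5 125.8] p124 [ 467.3 -280.9  124. ] p96 [ 467.5 -290.3   96. ] cloud [ 467.6 -281.1  123.5]
top [330.2 291.7] [324 285  14  14 160] [15.2 17.3 19.7] p124 [422.4  10.5 124. ] p96 [421.2  10.1  96. ] cloud [417.1   9.6  17.3]
side [294.4 265.8] [287 261  16  12 139] [16.2 17.7 19. ] p124 [ 490. -106.  124.] p96 [493.9 -73.8  96. ] cloud [505.2  16.3  17.7]
side [250.7 273. ] [243 268  17  12 150] [16.2 17.5 18.7] p124 [ 416.6 -113.7  124. ] p96 [416.6 -81.8  96. ] cloud [416.6   6.7  17.5]
side [303.7 300.4] [294 294  21  14 234] [94.2 95.6 96.9] p124 [ 493.5 -189.   124. ] p96 [ 497.6 -161.3   96. ] cloud [ 497.4 -160.9   95.6]
side [295.  351.4] [283 342  25  21 376] [122.4 123.9 125.2] p124 [ 466.9 -285.7  124. ] p96 [ 469.6 -263.1   96. ] cloud [ 466.9 -285.4  123.9]Traceback (most recent call last):
  File "<stdin>", line 16, in <module>
ValueError: max() iterable argument is empty
```

```bash
python3 - <<'E'
from h import *
T=cap('top');S=cap('side')
P=cloud(T)
hsv=cv2.cvtColor(T['frame'],cv2.COLOR_BGR2HSV); print(hsv[250,245],hsv[320,245])
m=cv2.inRange(T['frame'],(165,175,175),(255,255,255)); m=m*0 if 0 else m; m[:, :205]=0; m[:,290:]=0;m[:205]=0;m[300:]=0
cs=max(cv2.findContours(m,0,2)[0],key=cv2.contourArea)
g=onplane(T,cs[:,0,:],36)[:,:2].astype(np.float32); r=cv2.minAreaRect(g); print('glass',r)
for nm,lo,hi,reg in(('rack',55,71,(slice(220,310),slice(370,530))),('box',30,38,(slice(200,310),slice(170,300))),('ball',88,125,(slice(200,310),slice(170,300)))):
    q=P[reg].reshape(-1,3); q=q[(q[:,2]>lo)&(q[:,2]<hi)]
    print(nm,len(q),q.mean(0),cv2.minAreaRect(q[:,:2].astype(np.float32)))
Q=cloud(S)
q=Q[145:180,250:285].reshape(-1,3);q=q[(q[:,2]>90)&(q[:,2]<125)];print('ball side',len(q),q.mean(0))
a=cv2.resize(T['frame'][225:310,375:525],None,fx=4,fy=4)
b=cv2.resize(S['frame'][285:425,240:350],(330,420))
o=np.zeros((420+0,600+330,3),np.uint8);o[:340,:600]=a;o[:,600:]=b;cv2.imwrite('pics/c1.png',cv2.resize(o,(800,361)))
E
```

```text
[ 23  32 185] [ 18  38 162]
glass ((456.0838928222656, 261.0317077636719), (4.78778076171875, 1.5643811225891113), 46.282798767089844)
rack 3160 [ 474.65196561 -248.7309807    67.47659414] ((474.8431701660156, -252.6498565673828), (278.8149719238281, 89.02069854736328), 75.93413543701172)
box 5696 [503.3487522  224.75823152  34.78204325] ((502.98883056640625, 234.710205078125), (159.76065063476562, 219.7393341064453), 9.79818344116211)
ball 126 [471.35166578 308.35400142 110.90080921] ((471.31927490234375, 309.451171875), (22.560726165771484, 25.063812255859375), 87.6025161743164)
ball side 90 [471.36774236 302.73273563 106.10980224]
```

View pics/c1.png

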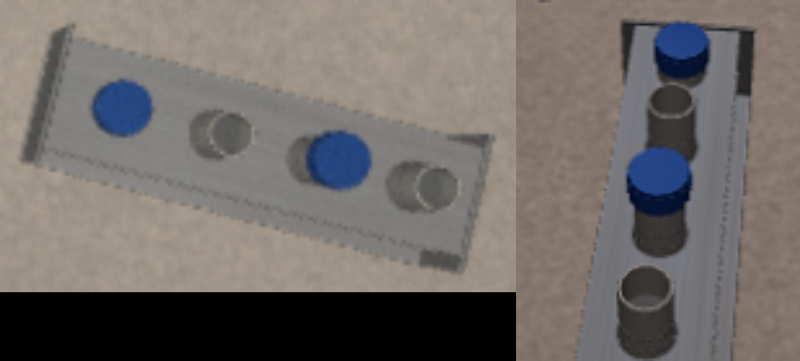

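Candidates in the top view: blue caps in the rack at (410,256), top at 95 mm, so short, and at (473,271), top at 124 mm, so tall. The spare caps are at (327,253) and (330,292), and the yellow tubes at (440,205), (453,330) and (495,335). I choose (473,271) as the tall tube, and the crop shows it as the larger, higher blue cap. First I go behind the toggle with the fingers shut.

```bash
python3 -m pendant '[{"linear":[45,-38,0],"twist":6},{"linear":[90,-76,0],"twist":14},{"linear":[135,-115,0],"twist":22},{"linear":[180,-153,0],"twist":30},{"linear":[226,-191,0],"twist":30},{"linear":[226,-191,-40],"twist":30},{"linear":[226,-191,-90],"twist":30},{"linear":[226,-191,-138],"twist":30},{"linear":[226,-191,-138],"twist":30},{"linear":[226,-191,-138],"twist":30},{"linear":[226,-191,-138],"twist":30}]' 255; python3 - <<'E'
from h import *
S=cap('side');cv2.imwrite('pics/s2.png',cv2.resize(S['frame'][60:260,160:400],(720,600)));print(bot.get_obs()['joint_positions'])
E
```

```text
time: 1.68
tool_pos: [412.1, 301.2, 90.9]
tcp_rot: [3.138, -0.001, 1.735]
contact_force: [-0.0, -0.2, -0.2]
grip_width: 0.6
[ 4.80805125e-01  4.68091728e-01  1.74972804e+00  8.23083852e-05
  9.20034865e-01 -1.25403627e+00]
```

View pics/s2.png

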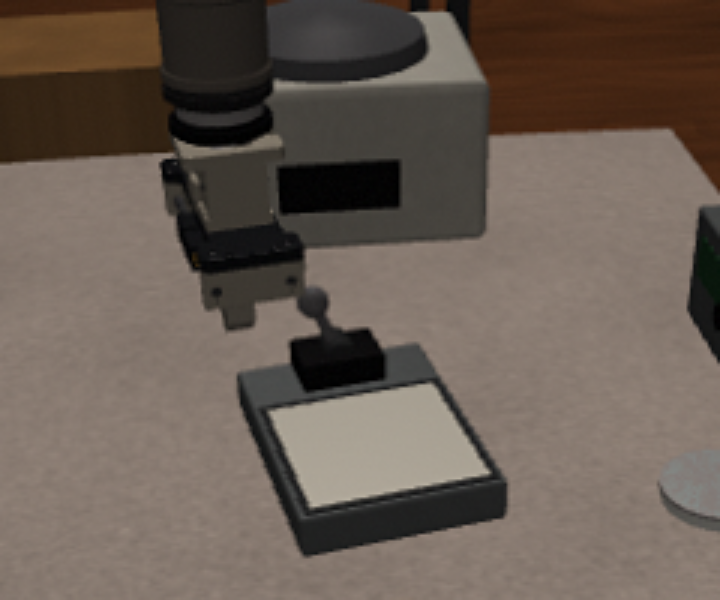

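```bash
python3 - <<'E'
from h import *
S=cap('side');Q=cloud(S)[60:260,160:330].reshape(-1,3);o=bot.get_obs()['tool_pos']
b=np.array([[.985,.170],[-.170,.985]])
q=Q[~np.isnan(Q[:,0])]; q=q-o; q[:,:2]=q[:,:2]@b.T
q=q[(abs(q[:,0])<60)&(abs(q[:,1])<120)&(q[:,2]>-8)&(q[:,2]<220)]
for z in range(-8,200,8):
    s=q[(q[:,2]>=z)&(q[:,2]<z+8)]
    if len(s)>2: print(z,len(s),np.percentile(s[:,0],[2,98]).round(),np.percentile(s[:,1],[5,50,95]).round())
E
```

```text
0 19 [-12.  60.] [-13.  -9.  -3.]
8 39 [-13.  59.] [-20. -15.   3.]
16 49 [-13.  58.] [-23. -18.  -8.]
24 19 [-12.  59.] [-22. -19.  -5.]
64 115 [-39.  33.] [-90. -87.  78.]
72 149 [-39.  32.] [-91. -87.  77.]
80 139 [-39.  32.] [-91. -87.  79.]
88 192 [-39.  34.] [-96. -91.  76.]
96 142 [-39.  34.] [-98. -95.  67.]
104 459 [-38.  31.] [-97. -73.  70.]
112 96 [-27.  20.] [-53. -50. -17.]
120 89 [-27.  19.] [-53. -50. -10.]
128 91 [-26.  19.] [-53. -50. -10.]
136 83 [-25.  18.] [-53. -50. -45.]
144 74 [-23.  18.] [-53. -50. -46.]
152 115 [-38.  31.] [-53. -51. -11.]
160 245 [-39.  33.] [-53. -44. -18.]
168 179 [-39.  33.] [-39. -29.  -1.]
176 109 [-34.  28.] [-34. -26.  -4.]
184 70 [-33.  25.] [-36. -29. -15.]
192 118 [-41.  33.] [-41. -35. -14.]
```

```bash
python3 -m pendant '[{"linear":[10,2,0],"twist":0},{"linear":[20,3,0],"twist":0},{"linear":[28,5,0],"twist":0},{"linear":[36,6,0],"twist":0},{"linear":[44,8,0],"twist":0},{"linear":[52,9,0],"twist":0},{"linear":[58,10,0],"twist":0},{"linear":[64,11,0],"twist":0},{"linear":[70,12,0],"twist":0},{"linear":[75,13,0],"twist":0},{"linear":[75,13,0],"twist":0},{"linear":[75,13,0],"twist":0}]'; cat > ball.py <<'E'
from h import *
S=cap('side');Q=cloud(S);o=bot.get_obs()
b=np.array([[.985,.170],[-.170,.985]])
q=Q[100:230,200:330].reshape(-1,3).copy();q[:,:2]=(q[:,:2]-[489.4,313.5])@b.T
t=(np.array(o['tool_pos'][:2])-[489.4,313.5])@b.T; print('tcp in pivot frame',t,o['tool_pos'][2],o['contact_force'])
for z in range(72,120,6):
    s=q[(q[:,2]>=z)&(q[:,2]<z+6)&(abs(q[:,0])<60)&(abs(q[:,1])<30)&(abs(q[:,0]-t[0])>12)]
    if len(s): print(z,len(s),s[:,0].min().round(),s[:,0].max().round(),s[:,1].mean().round())
E
python3 ball.py
```

```text
time: 3.28
tool_pos: [486.0, 313.4, 88.8]
tcp_rot: [3.141, -0.0, 1.735]
contact_force: [0.9, 0.1, 0.7]
grip_width: 0.4
tcp in pivot frame [-3.41843967  0.4876029 ] 88.81847090905393 [ 0.09949853 -0.78515233 -0.18155278]
72 3 9.0 12.0 -3.0
78 7 9.0 15.0 -4.0
84 8 9.0 17.0 -4.0
90 9 10.0 24.0 -5.0
96 11 13.0 26.0 -11.0
102 16 10.0 29.0 -11.0
108 19 -16.0 29.0 -10.0
114 1 20.0 20.0 -13.0
```

```bash
python3 -m pendant '[{"linear":[2,0,0],"twist":0},{"linear":[4,1,0],"twist":0},{"linear":[5.5,1,0],"twist":0},{"linear":[7,1,0],"twist":0},{"linear":[7,1,0],"twist":0}]'; python3 ball.py;python3 -m pendant '[{"linear":[1,0,0],"twist":0},{"linear":[2,0,0],"twist":0},{"linear":[2,0,0],"twist":0}]'; python3 ball.py
```

```text
time: 3.95
tool_pos: [490.8, 314.3, 88.3]
tcp_rot: [-3.137, 0.0, 1.735]
contact_force: [-8.1, 0.8, 1.7]
grip_width: 0.4
tcp in pivot frame [1.57047988 0.62273785] 88.3453808143353 [-7.77759868 -0.25745459  2.15286898]
78 2 14.0 14.0 -4.0
84 8 14.0 20.0 -4.0
90 5 16.0 28.0 -9.0
96 15 -11.0 32.0 -10.0
102 19 16.0 32.0 -10.0
108 11 18.0 31.0 -9.0
time: 4.38
tool_pos: [491.1, 314.4, 88.3]
tcp_rot: [-3.134, 0.0, 1.735]
contact_force: [-14.1, 0.8, 5.5]
grip_width: 0.5
tcp in pivot frame [1.78473379 0.54293953] 88.26242165298251 [-12.60433686   0.66709778   6.44813579]
78 3 14.0 18.0 -2.0
84 5 14.0 19.0 -4.0
90 8 15.0 29.0 -7.0
96 12 16.0 31.0 -10.0
102 21 -10.0 33.0 -10.0
108 12 -11.0 31.0 -8.0
```

```bash
python3 -m pendant '[{"linear":[-20,-3,0],"twist":0},{"linear":[-45,-8,0],"twist":0},{"linear":[-45,-8,40],"twist":0},{"linear":[-45,-8,90],"twist":0},{"linear":[-42,-40,140],"twist":-8},{"linear":[-40,-90,160],"twist":-18},{"linear":[-38,-140,160],"twist":-28},{"linear":[-36,-190,160],"twist":-38},{"linear":[-34,-240,160],"twist":-48},{"linear":[-32,-290,160],"twist":-58},{"linear":[-31,-340,160],"twist":-68},{"linear":[-30,-390,160],"twist":-78},{"linear":[-29,-440,160],"twist":-88},{"linear":[-28,-500,160],"twist":-98},{"linear":[-28,-550,160],"twist":-108},{"linear":[-27.6,-597.8,160],"twist":-113.5},{"linear":[-27.6,-597.8,160],"twist":-113.5},{"linear":[-27.6,-597.8,160],"twist":-113.5},{"linear":[-27.6,-597.8,160],"twist":-113.5}]' 0; python3 - <<'E'
from h import *
S=cap('side');T=cap('top');o=np.zeros((600,800,3),np.uint8)
cv2.imwrite('pics/m3.png',np.hstack([cv2.resize(S['frame'],(400,300)),cv2.resize(T['frame'],(400,300))]))
Q=cloud(T)
b=np.array([[.985,.170],[-.170,.985]])
q=Q[200:310,170:300].reshape(-1,3).copy();q[:,:2]=(q[:,:2]-[489.4,313.5])@b.T
s=q[(q[:,2]>85)&(q[:,2]<120)&(abs(q[:,1])<35)];print('ball',len(s),s.mean(0),s.min(0),s.max(0)); print(T['frame'][250,245],S['frame'][210,285])
E
```

```text
time: 6.8
tool_pos: [467.5, -282.2, 249.0]
tcp_rot: [-3.142, -0.001, -0.244]
contact_force: [0.4, 0.6, -0.2]
grip_width: 92.1
ball 127 [ 22.58066242  -1.89574597 107.80212821] [  9.6900813  -12.81721879  86.29862045] [ 35.05298652  12.3218223  115.2220643 ]
[170 190 193] [34 37 39]
```

View pics/m3.png

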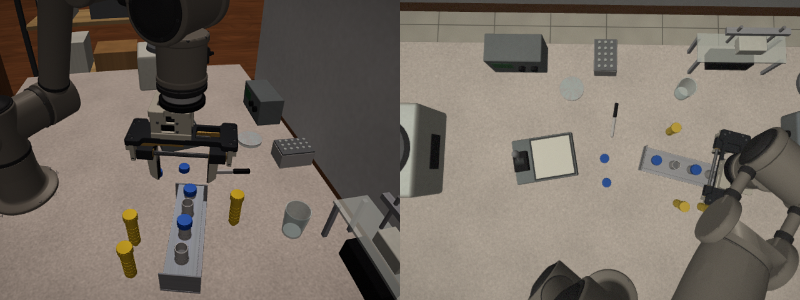

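```bash
python3 - <<'E'
from h import *
from scipy.optimize import least_squares
b=np.array([[.985,.170],[-.170,.985]])
for n,f0 in(('top','pics/top0.png'),('side','pics/side0.png')):
    c=cap(n);Q=cloud(c).reshape(-1,3);q=Q.copy();q[:,:2]=(q[:,:2]-[489.4,313.5])@b.T
    s=q[(q[:,2]>92)&(q[:,2]<120)&(abs(q[:,1])<25)&(abs(q[:,0])<45)]
    f=least_squares(lambda p:np.linalg.norm(s-p,axis=1)-13,s.mean(0)-[0,0,8],loss='soft_l1').x
    print(n,len(s),'ball centre',f.round(1),'angle',.5+np.arctan2(f[0],f[2]-57))
    q=Q[(Q[:,2]>25)&(Q[:,2]<45)&(Q[:,1]>110)&(Q[:,1]<360)&(Q[:,0]>400)&(Q[:,0]<600)]
    print(cv2.minAreaRect(q[:,:2].astype(np.float32)))
    a=cv2.imread(f0).astype(int);d=c['frame'].astype(int)
    for p in([503,235,36],[520,200,36],[480,230,36],[420,100,0],[600,100,0]):
        u,v=proj(c,p)[0].round().astype(int);w=(slice(v-3,v+4),slice(u-3,u+4));print(p,(u,v),a[w].mean((0,1)).round(),d[w].mean((0,1)).round())
E
```

```text
top 124 ball centre [23.9  0.6 99.9] angle 1.0085632296482878
((503.0359802246094, 234.92730712890625), (160.14071655273438, 220.7471466064453), 9.760607719421387)
[503, 235, 36] (np.int64(230), np.int64(253)) [163. 179. 184.] [170. 187. 192.]
[520, 200, 36] (np.int64(246), np.int64(245)) [162. 178. 182.] [169. 187. 191.]
[480, 230, 36] (np.int64(232), np.int64(263)) [163. 180. 184.] [171. 188. 192.]
[420, 100, 0] (np.int64(291), np.int64(290)) [134. 147. 157.] [141. 154. 165.]
[600, 100, 0] (np.int64(292), np.int64(213)) [138. 151. 161.] [144. 158. 169.]<stdin>:7: RuntimeWarning: Mean of empty slice.
  ret = um.true_divide(
Traceback (most recent call last):
ValueError: Initial guess is outside of provided bounds
```

The sphere fit puts the lever at 1.0 rad, so it is fully over, though the rendering doesn't show the glass glowing. Next I descend onto the tall cap and grip it.

```bash
python3 -m pendant '[{"linear":[0,0,-40],"twist":0},{"linear":[0,0,-80],"twist":0},{"linear":[0,0,-110],"twist":0},{"linear":[0,0,-130],"twist":0},{"linear":[0,0,-143],"twist":0},{"linear":[0,0,-152],"twist":0},{"linear":[0,0,-152],"twist":0},{"linear":[0,0,-152],"twist":0}]'; python3 -m pendant '[{"linear":[0,0,0],"twist":0},{"linear":[0,0,0],"twist":0},{"linear":[0,0,0],"twist":0},{"linear":[0,0,0],"twist":0},{"linear":[0,0,0],"twist":0},{"linear":[0,0,0],"twist":0},{"linear":[0,0,0],"twist":0},{"linear":[0,0,0],"twist":0}]' 255
```

```text
time: 8.0
tool_pos: [467.6, -283.7, 97.4]
tcp_rot: [3.141, -0.001, -0.246]
contact_force: [-0.1, 0.5, -0.9]
grip_width: 92.1
time: 9.0
tool_pos: [467.3, -283.4, 96.7]
tcp_rot: [3.142, -0.0, -0.246]
contact_force: [-0.1, -0.5, 0.1]
grip_width: 33.4
```

```bash
python3 -m pendant '[{"linear":[0,0,5],"twist":0},{"linear":[0,0,15],"twist":0},{"linear":[0,0,30],"twist":0},{"linear":[0,0,45],"twist":0},{"linear":[0,0,60],"twist":0},{"linear":[0,0,75],"twist":0},{"linear":[0,0,90],"twist":0},{"linear":[0,0,105],"twist":0},{"linear":[0,0,120],"twist":0},{"linear":[0,0,135],"twist":0},{"linear":[0,0,150],"twist":0},{"linear":[0,0,165],"twist":0},{"linear":[0,0,165],"twist":0},{"linear":[0,0,165],"twist":0}]'; python3 - <<'E'
from h import *
S=cap('side');cv2.imwrite('pics/s4.png',cv2.resize(S['frame'][100:480,100:500],(600,570)))
E
```

```text
time: 10.75
tool_pos: [467.0, -283.2, 261.3]
tcp_rot: [-3.141, 0.001, -0.246]
contact_force: [0.1, -0.0, -0.3]
grip_width: 33.3
```

View pics/s4.png

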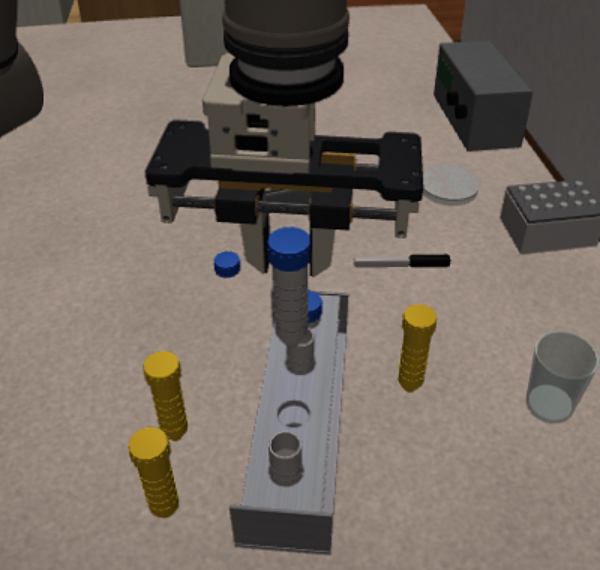

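```bash
python3 -m pendant '[{"linear":[5,25,0],"twist":2},{"linear":[11,65,0],"twist":5},{"linear":[18,105,0],"twist":8},{"linear":[25,145,0],"twist":11},{"linear":[32,185,0],"twist":14},{"linear":[38,225,0],"twist":17},{"linear":[45,265,0],"twist":20},{"linear":[51,305,0],"twist":23},{"linear":[57,345,0],"twist":24},{"linear":[61,371,0],"twist":24},{"linear":[61,371,-20],"twist":24},{"linear":[61,371,-60],"twist":24},{"linear":[61,371,-100],"twist":24},{"linear":[61,371,-135],"twist":24},{"linear":[61,371,-153],"twist":24},{"linear":[61,371,-160.7],"twist":24},{"linear":[61,371,-160.7],"twist":24},{"linear":[61,371,-160.7],"twist":24}]'; cat > tilt.py <<'E'
from h import *
import sys
o=bot.get_obs();S=cap('side');Q=cloud(S);g=np.array(o['tool_pos'])+[0,0,19];y=o['tcp_rot'][2]
j=np.array([np.cos(y),np.sin(y)]);n=np.array([-j[1],j[0]])
q=Q.reshape(-1,3)-g;hsv=cv2.cvtColor(S['frame'],cv2.COLOR_BGR2HSV).reshape(-1,3)
a=q[:,:2]@j;b=q[:,:2]@n
k=(abs(a)<17)&(np.hypot(b,q[:,2])<125)&(q[:,2]>-115)&(q[:,2]<-22)&(g[2]+q[:,2]>float(sys.argv[1]))
v=np.c_[b,q[:,2]][k].astype(np.float32); d=cv2.fitLine(v,cv2.DIST_HUBER,0,.01,.01).ravel()
print(len(v),'line',d,'tilt from up deg',np.degrees(np.arctan2(d[0],d[1])),'force',o['contact_force'],'tcp',o['tool_pos'])
u0,v0=proj(S,g)[0].astype(int);u0=np.clip(u0,110,530);v0=np.clip(v0,110,370)
cv2.imwrite(sys.argv[2],cv2.resize(S['frame'][v0-110:v0+110,u0-110:u0+110],(550,550)))
E
python3 tilt.py 8 pics/t5.png
```

```text
time: 13.05
tool_pos: [528.8, 87.6, 101.9]
tcp_rot: [3.141, -0.002, 0.173]
contact_force: [-0.0, -0.5, -0.1]
grip_width: 33.2
589 line [  0.9166484  -0.3996946  15.907843  -69.54433  ] tilt from up deg 113.55908 force [-0.03537306 -0.51208197 -0.12870334] tcp [528.78841713  87.63506813 101.87982879]
```

View pics/t5.png

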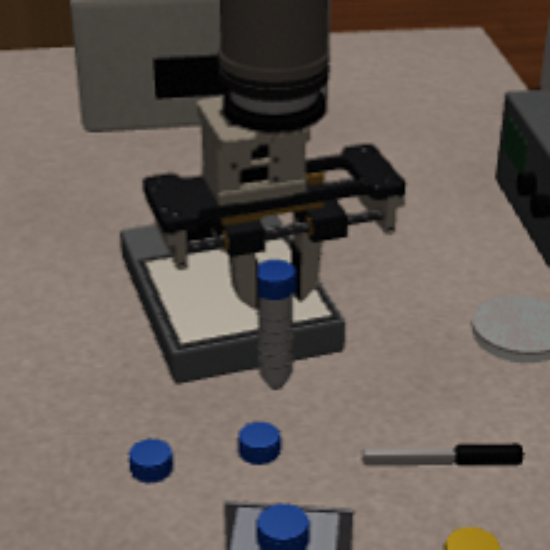

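```bash
python3 -m pendant '[{"linear":[-1.5,8,0],"twist":0},{"linear":[-3,16,0],"twist":0},{"linear":[-4.2,24.6,0],"twist":0},{"linear":[-5.1,29.5,0.5],"twist":0},{"linear":[-5.9,34.5,1],"twist":0},{"linear":[-6.8,39.4,1],"twist":0},{"linear":[-7.6,44.3,1],"twist":0},{"linear":[-8.5,49.2,0.5],"twist":0},{"linear":[-9.3,54.1,0],"twist":0},{"linear":[-9.3,54.1,0],"twist":0}]'; sed -i 's/(q\[:,2\]<-22)/(q[:,2]<-22)\&(b<20+q[:,2]*.3)/' tilt.py; python3 tilt.py 8 pics/t6.png
```

```text
time: 14.35
tool_pos: [518.9, 142.1, 101.0]
tcp_rot: [-3.142, -0.0, 0.173]
contact_force: [0.9, -1.8, 0.4]
grip_width: 33.4
482 line [  0.28161484   0.95952755 -32.23105    -57.26205   ] tilt from up deg 16.356607 force [ 0.94898698 -1.82550394  0.44413228] tcp [518.88960598 142.10939505 100.97360513]
```

View pics/t6.png

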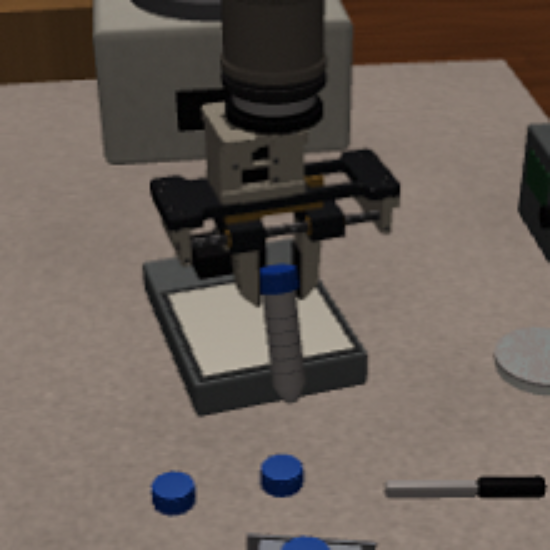

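```bash
python3 -m pendant '[{"linear":[-0.6,3.5,-0.8],"twist":0},{"linear":[-1.2,7.2,-1.8],"twist":0},{"linear":[-1.8,10.8,-2.9],"twist":0},{"linear":[-2.4,14.2,-4],"twist":0},{"linear":[-3,17.6,-5.5],"twist":0},{"linear":[-3.6,21.1,-7.1],"twist":0},{"linear":[-4.2,24.4,-8.8],"twist":0},{"linear":[-4.8,27.6,-10.6],"twist":0},{"linear":[-5.3,30.7,-12.6],"twist":0},{"linear":[-5.8,33.8,-14.6],"twist":0},{"linear":[-6.2,36.2,-16.5],"twist":0},{"linear":[-6.2,36.2,-16.5],"twist":0}]'; python3 tilt.py 8 pics/t7.png
```

```text
time: 15.9
tool_pos: [512.6, 178.1, 84.3]
tcp_rot: [-3.142, 0.0, 0.173]
contact_force: [0.0, -1.0, 2.1]
grip_width: 33.4
482 line [  0.66512454   0.7467325  -62.72813    -46.391068  ] tilt from up deg 41.691875 force [ 0.00732159 -1.01533726  2.12457283] tcp [512.59269279 178.11493174  84.34024915]
```

View pics/t7.png

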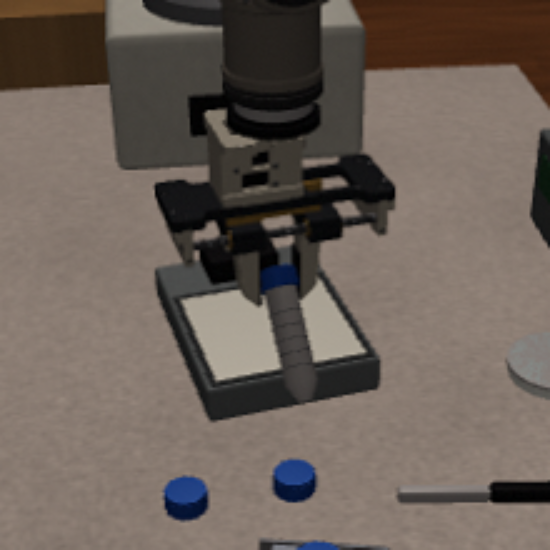

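```bash
python3 -m pendant '[{"linear":[-0.2,1.3,-0.9],"twist":0},{"linear":[-0.5,2.7,-1.8],"twist":0},{"linear":[-0.7,4,-2.8],"twist":0},{"linear":[-0.7,4,-2.8],"twist":0},{"linear":[-0.7,4,5],"twist":0},{"linear":[-0.7,4,20],"twist":0},{"linear":[-0.7,4,45],"twist":0},{"linear":[-0.7,4,70],"twist":0},{"linear":[-0.7,4,95],"twist":0},{"linear":[-0.7,4,115],"twist":0},{"linear":[-0.7,4,125],"twist":0},{"linear":[-0.7,4,125],"twist":0},{"linear":[-0.7,4,125],"twist":0}]'; python3 tilt.py 70 pics/t8.png; python3 - <<'E'
from h import *
T=cap('top');f=cv2.imread('pics/top0.png')
print(onplane(T,[[208,222],[275,212],[284,280],[218,287],[246.3,250.3]],36).round(1))
g=cv2.inRange(f,(148,160,165),(255,255,255));m=np.zeros_like(g);m[208:292,203:290]=g[208:292,203:290]
n,l,s,ce=cv2.connectedComponentsWithStats(cv2.morphologyEx(m,cv2.MORPH_OPEN,np.ones((5,5))));i=l[250,246];print(s[i])
ct=cv2.findContours((l==i).astype(np.uint8),0,1)[0][0][:,0]
print(cv2.minAreaRect(onplane(T,ct,36)[:,:2].astype(np.float32)))
E
```

```text
time: 17.58
tool_pos: [511.5, 181.9, 208.8]
tcp_rot: [-3.142, 0.001, 0.173]
contact_force: [0.4, -0.1, -0.6]
grip_width: 33.4
448 line [  0.6715161   0.7409899 -64.42645   -44.484795 ] tilt from up deg 42.184185 force [ 0.43037372 -0.14858253 -0.6313454 ] tcp [511.52525206 181.86389909 208.79055444]
[[571.7 287.2  36. ]
 [596.3 136.4  36. ]
 [443.3 113.1  36. ]
 [426.  260.1  36. ]
 [508.8 199.1  36. ]]
[ 210  217   68   68 3673]
((508.03875732421875, 205.3305206298828), (136.27334594726562, 136.2404022216797), 9.864767074584961)
```

```bash
python3 -m pendant '[{"linear":[-1.5,9,0],"twist":0},{"linear":[-3.5,20,0],"twist":0},{"linear":[-5.5,32,0],"twist":0},{"linear":[-7.5,44,0],"twist":0},{"linear":[-9,53,0],"twist":0},{"linear":[-10,58,0],"twist":0},{"linear":[-10,58,0],"twist":0},{"linear":[-10,58,0],"twist":0},{"linear":[-10,58,0],"twist":0},{"linear":[-10,58,0],"twist":0},{"linear":[-10,58,0],"twist":0},{"linear":[-10,58,0],"twist":0}]'; python3 tilt.py 70 pics/t9.png; python3 - <<'E'
from h import *
S=cap('side');cv2.imwrite('pics/f.png',S['frame'])
Q=cloud(S).reshape(-1,3)
b=np.array([[.985,.170],[-.170,.985]])
g=np.array(bot.get_obs()['tool_pos'])+[0,0,19]
q=Q-g;q[:,:2]=q[:,:2]@b.T
q=q[(abs(q[:,0])<18)&(q[:,2]<-22)&(Q[:,2]>70)&(q[:,1]<20)&(q[:,1]>-110)]
# edge profile: centre slab, outer surface line
s=q[abs(q[:,0])<5]
for z in range(-95,-20,10):
    r=s[(s[:,2]>=z)&(s[:,2]<z+10)]
    if len(r): print(z+5,len(r),np.median(r[:,0]).round(1),np.median(r[:,1]).round(1))
print('lowest',q[:,2].min()+g[2])
E
```

```text
time: 19.18
tool_pos: [502.0, 239.9, 209.5]
tcp_rot: [3.142, -0.0, 0.172]
contact_force: [0.8, -0.3, -0.6]
grip_width: 33.2
395 line [  0.6713902    0.74110407 -64.78016    -44.573463  ] tilt from up deg 42.174446 force [ 0.76878183 -0.30855175 -0.63649652] tcp [502.04781961 239.86393771 209.5407863 ]
-80 3 -1.4 -78.8
-70 18 0.3 -83.3
-60 23 0.1 -81.3
-50 30 -1.1 -74.2
-40 31 0.2 -64.4
-30 27 -0.2 -55.1
-20 9 -1.5 -46.7
lowest 150.2965462887556
```

View pics/f.png

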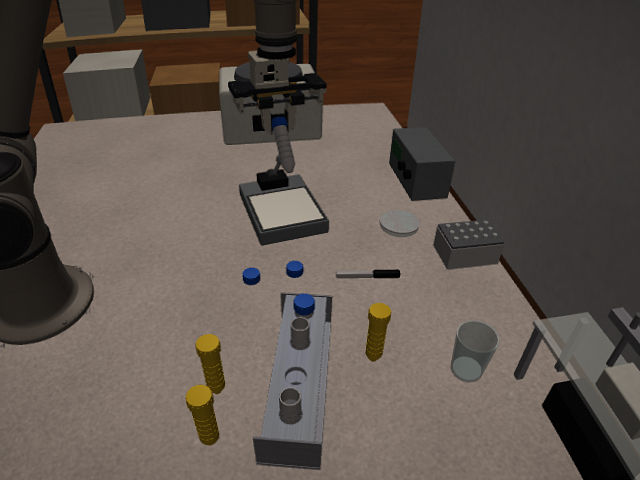

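The tube is tipped about 43–44°, cap up and over the glass. The lowest point seen on it is 150 mm above the bench, and everything else is in place, so I hand in.

```bash
python3 -c "
from plant import bot
print(bot.close_job())"
```

```text
the job is handed in; nothing more can be done
None
```

The job is done and handed in: the toggle is over, and the tall tube is held tipped over the middle of the glass. It was handed in at about 19 s of the 58 s allowed.

**Toggle:** I pushed the lever to its stop with the shut fingers, which showed about 14 N at the wrist. A sphere fit on the top camera's depth put it at 1.0 rad. The same fit on the side camera failed because too few points were visible. The pictures don't show the glass glowing, so "on" rests on the lever angle alone.

**Tube:** I gripped the tall tube by its cap and drew it straight up. The moves can't tilt the tool, so I turned the tube in the pads by pressing its lower wall against the edge of the light box, with 1–2 N showing when I checked.

**Last checks:**
- **Tilt:** the two estimates differ a little. A line fit on the visible wall gave 42.2°, and allowing for the wall's offset from the axis gave about 44.7°. The fit read 42.2° both before and after the last move, so the tube isn't slipping.
- **Position:** the tube's middle is over the glass centre by calculation, at about (508, 205). The lowest point seen on it is about 150 mm above the bench, 114 mm above the glass.
- **Surroundings:** the short tube, the two open tubes, the spare caps and the rest look unmoved in the last picture; I judged this by eye, not by measurement.

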